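Build the stone-sieve stack on the bench vibrator

TASK

Build the stone-sieve stack on the bench vibrator from the bottom up, one piece at a time: first the dark steel catch pan into the seat of the platform, then the fine blue sieve, then the medium yellow one and last the coarse red one on top, each upright, nested fully home in the piece below it and let go. Set every piece down rather than dropping it. I still have to pour the stones in, so leave the lid lying, and leave the jar and the brass stone shovel where they are.

Things in the scene. Friction and masses are not known exactly. Their poses are not given: they have to be found in the camera images.
- pan: catch pan: round dark-grey steel dish, plain closed floor. Outside diameter 64 mm, 28 mm high. Lower 8 mm: spigot, diameter 53 mm, tapering over the lowest 5 mm to 45 mm. Above it a straight wall, 3.5 mm thick, bore 57 mm, open at the top; grip across the wall near the rim. Origin: centre of underside (spigot foot), z up. About 80 g. Upright on the table at the start
- sieve_fine: fine sieve: blue round frame, close grey gauze 12 mm above the foot. Outside diameter 64 mm, 30 mm high; spigot below and bore above as on the pan. Nested, its spigot sits in the bore below and its shoulder (8 mm above the foot) on the rim below: origin then 20 mm above the pan's. Origin: centre of underside (spigot foot), z up. About 70 g. Upright on the table at the start
- sieve_medium: medium sieve: the same frame in yellow, gauze of about 5 mm pitch, all sizes, mass and origin as the fine sieve. Nested in the fine sieve its origin is 22 mm above the fine sieve's. Upright on the table at the start
- sieve_coarse: coarse sieve: the same frame in red, wide gauze of about 10 mm pitch, all sizes, mass and origin as the fine sieve. Nested in the medium sieve its origin is 22 mm above the medium sieve's. Upright on the table at the start
- vibrator: bench vibrator, fixed, off: grey housing 42 mm high, from the origin 55 mm to +x and +-y, 85 to -x; knob 55 mm high at the -x end. Round platform, 88 mm diameter; on it the seat, a black ring 58 mm inside, 68 outside, top 61 mm, floor 55 mm above the table. The pan stands on that floor (origin 55 mm above the vibrator's). Origin: on the table under the seat's centre, z up
- lid: lid of the set (leave it): steel disc of 64 mm diameter with a black knob in the middle, 31 mm high, loose on the table. Origin: centre of underside, z up
- jar: jar (leave it): closed amber glass jar with a black cap, 54 mm in diameter, 60 mm high, loose. Origin: centre of underside, z up
- scoop: stone shovel (leave it): small brass scoop lying flat, tray 58 x 44 mm with 13 mm sides, open towards its +x, flat handle 46 mm long to -x; loose. Origin: on the table under the tray's handle-side edge, z up

How it is judged:
On the way, in this order (a step that is already met when the one before it is completed fails the run):
1. the pan stands in the seat of the vibrator and is let go (horizontal distance between pan and vibrator below 0.006 m and z of pan in the frame of vibrator between 0.052 and 0.058 m and angle between pan's own z axis and vertical below 0.07 rad and contact force between the fingers and pan below 0.1 N), for 0.2 s.
2. the fine blue sieve is nested home in the pan and let go (horizontal distance between sieve_fine and pan below 0.006 m and z of sieve_fine in the frame of pan between 0.017 and 0.023 m and angle between sieve_fine's own z axis and vertical below 0.07 rad and contact force between the fingers and sieve_fine below 0.1 N), for 0.2 s.
3. the medium yellow sieve is nested home in the fine one and let go (horizontal distance between sieve_medium and sieve_fine below 0.006 m and z of sieve_medium in the frame of sieve_fine between 0.019 and 0.025 m and angle between sieve_medium's own z axis and vertical below 0.07 rad and contact force between the fingers and sieve_medium below 0.1 N), for 0.2 s.
4. the coarse red sieve is nested home in the medium one and let go (horizontal distance between sieve_coarse and sieve_medium below 0.006 m and z of sieve_coarse in the frame of sieve_medium between 0.019 and 0.025 m and angle between sieve_coarse's own z axis and vertical below 0.07 rad and contact force between the fingers and sieve_coarse below 0.1 N), for 0.2 s.
At the end, for the whole second after the job is handed in: The pan stands in the vibrator's seat, the fine, medium and coarse sieves are nested on it in this order from below; each is within 6 mm of the axis and 3 mm of the fully home height relative to the piece below, upright within 0.07 rad (4 degrees), released and at rest (all of step 1 and all of step 2 and all of step 3 and all of step 4 and linear speed of each of pan, sieve_fine, sieve_medium, sieve_coarse below 0.02 m/s and angular speed of each of pan, sieve_fine, sieve_medium, sieve_coarse below 0.2 rad/s); the robot touches nothing.
It fails at once if the lid is moved by more than 15 mm (distance of lid from where it was at the start of the episode above 0.015 m).
It fails at once if the jar is moved by more than 15 mm (distance of jar from where it was at the start of the episode above 0.015 m).
It fails at once if the scoop is moved by more than 15 mm (distance of scoop from where it was at the start of the episode above 0.015 m).
It fails at once if the pan or a sieve is dropped: it moves faster than 0.5 m/s out of the fingers (a fall of more than about 13 mm) ((contact force between the fingers and pan below 0.1 N and linear speed of pan above 0.5 m/s) or (contact force between the fingers and sieve_fine below 0.1 N and linear speed of sieve_fine above 0.5 m/s) or (contact force between the fingers and sieve_medium below 0.1 N and linear speed of sieve_medium above 0.5 m/s) or (contact force between the fingers and sieve_coarse below 0.1 N and linear speed of sieve_coarse above 0.5 m/s)).
It also fails if it takes over 120 s, if anything falls off the work surface, if the arm or the gripper's body presses on something with over 40 N, if the wrist force passes 120 N, or if a joint passes its speed limit or range.

ROBOT

A 6-joint arm with a two-finger parallel gripper is mounted at the origin on the work surface. World frame = base frame: x ahead of the robot, y to its left, z up, the work surface at z = 0. Lengths are in m, angles in rad, forces in N, time in s.
With the tool pointing down it reaches from about 0.325 to 0.775 m from the base axis. Payload 5.5 kg.
Tool frame: the origin (TCP) lies on the mounting face of the last link; the fingertips stand 173 mm ahead of it and the grasp point (between the pads) lies 155 mm ahead of it; z points along the fingers, y is the line along which they close (so a half turn about z gives the same grasp; the last joint's range is limited). The gripper opens to 85 mm and grips with 20 to 120 N. Pads are 22 mm wide; open, the fingers measure 114 mm over their backs; the gripper's body (76 mm by 85 mm) begins 54 mm behind the grasp point. The pads swing forward as they close: fully open they stand 13 mm farther back than shut.
Start: joints at [1.281, 0.091, 1.231, -0, 1.82, -0.057], TCP at [0.138, 0.584, 0.405] pointing down, gripper open.
Joint ranges: [-2.87, 2.87], [-0.86, 2.18], [0.17, 2.46], [-1.51, 4.65], [0.06, 2.69], [-2.65, 2.65]. Speed limits (rad/s): [2.57, 2.57, 3.01, 3.14, 3.14, 3.14].

INTERFACE

Orientations are given as [roll, pitch, yaw] about the fixed x, y, z axes, in that order (R = Rz(yaw) Ry(pitch) Rx(roll)).
In Python, from station import bot, cams, observe gives the robot as it stands (bot), with the cameras (cams) and the readings as plain functions.
- The arm moves only by the shell command python3 jog.py 'ROWS' [FORCE]. ROWS is one flat JSON list of numbers that holds 1 to 12 rows one after another, with no inner brackets; each row has 7 numbers: the finger opening in m, then dx, dy, dz in a scale on which 1.0 is 0.8 m, then a rotation vector rx, ry, rz in parts of the range, where 1.0 means 60 degrees; each row shifts and turns the commanded pose from where the row before left it, along the tool's axes as they then stand; what a row does not reach is not made up. A row lasts 1/10 s, in which the tool goes at most 0.05 m and 0.15 rad, less where a joint would pass 70% of its speed; a pose out of reach is approached as far as the arm can. The fingers move at their own pace and stop on an object; FORCE is the grip in N (left out, the last holds). Time passes only in rows, so rows that do not move let the fingers close. It prints the time, the measured TCP pose, the force, the opening and the grip force at its end. Input that does not fit is refused with a message, and nothing moves.
- observe(): the state, without advancing time (a new reading comes with each control period).
- cams.grab_frame(name): name is "scene" or "top" or "wrist"; returns the picture (384x512x3 uint8, red, green, blue); there is no depth.
- cams.calibration(name): a dict with "fx", "fy", "cx", "cy" (pixels), "origin" and "attitude" of the camera in the world; the wrist camera has in their place "T_tool_cam" (4x4, takes a point from camera to tool coordinates, whose origin is the TCP and whose axes are the flange's). Camera axes: x right, y down, z forward; pixel columns grow to the right and rows downward; lengths in m; the calibration is good to about 2 mm. A picture is of the moment at which its call begins: read the wrist's pose just before it. calibration takes no time and is no camera call.
- bot.finish_job(): hands the job in; it is judged then, once.
The state is a dict: "time": time; "q": joint angles; "qvel": joint speeds; "joint_efforts": joint torques, N m; "position": TCP position; "ee_rot": TCP orientation; "contact_force": force on the tool from outside, world axes, zero at the start; "ft_torque": the same for the moment, N m; "opening": finger opening in m; "grasp_force": force on a finger pad.
Only numpy, scipy, OpenCV 4.12 (cv2) and the standard library are available. Lean on these libraries where they do the work, as an engineer would, in place of code of your own. Each camera call takes 0.05 s, during which the arm holds its last target. There are 200 camera calls.

## Working session

There is one attempt and no reset: what is moved stays moved. The work goes in short steps, Python scripts to look and compute and a shell command to move; the robot and the scene stay as the last step left them, time stands still between calls to the robot, and variables do not carry over. Pictures are saved under pics/ and viewed, at most 14 in all, crops included, and the job is handed in when it is done.

```bash
ls; mkdir -p pics
python3 - <<'E'
from station import bot, cams, observe
import cv2
for n in ("top","scene"):
    cv2.imwrite(f"pics/{n}0.png",cams.grab_frame(n)[:,:,::-1]); print(n,cams.calibration(n))
print(cams.calibration("wrist")); print(observe())
E
```

```text
jog.py
pics
station.py
top {'fx': 396.14886753511115, 'fy': 396.14886753511115, 'cx': 248.07911334812812, 'cy': 189.7965081258308, 'origin': array([0.43449056, 0.00338545, 1.10422141]), 'attitude': array([-3.03659763, -0.00945282, -1.59693357])}
scene {'fx': 409.85751415114754, 'fy': 409.85751415114754, 'cx': 256.44027511445756, 'cy': 189.20496365029618, 'origin': array([ 1.24219855, -0.20276756,  0.75789281]), 'attitude': array([-2.33812824e+00, -1.76116537e-03,  1.30911349e+00])}
{'fx': 282.7228524363409, 'fy': 282.7228524363409, 'cx': 248.80864101186805, 'cy': 189.98708052988397, 'T_tool_cam': array([[-3.15681574e-04, -9.59116519e-01, -2.83011313e-01,
         7.14106062e-02],
       [ 9.99999764e-01, -4.75692154e-04,  4.96668144e-04,
        -2.79226346e-04],
       [-6.10988883e-04, -2.83011089e-01,  9.59116442e-01,
         3.09721187e-02],
       [ 0.00000000e+00,  0.00000000e+00,  0.00000000e+00,
         1.00000000e+00]])}
{'time': 0.1, 'q': array([ 1.28130680e+00,  9.17970650e-02,  1.23178524e+00,  2.29890577e-05,
        1.81979625e+00, -5.67112565e-02]), 'qvel': array([-0.00031406, -0.00177933, -0.00291569,  0.00035679,  0.001348  ,
        0.00059507]), 'joint_efforts': array([ 1.87160891e-03, -4.60218072e+01, -4.19218147e+01, -1.34555889e-04,
        1.06322189e-02,  2.80680746e-05]), 'position': array([0.13842894, 0.58386756, 0.40364441]), 'ee_rot': array([-3.13981089e+00, -1.23480569e-04,  2.90881992e+00]), 'contact_force': array([-0.81764065, -0.27500016, -0.22086193]), 'ft_torque': array([ 0.05580617, -0.01204017, -0.02970742]), 'grasp_force': 0.0, 'opening': 0.0853318650079251}
```

View pics/top0.png

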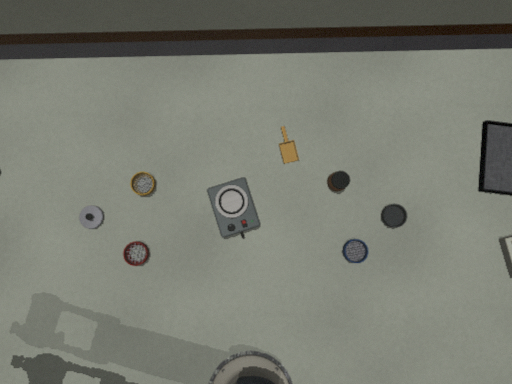

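View pics/scene0.png

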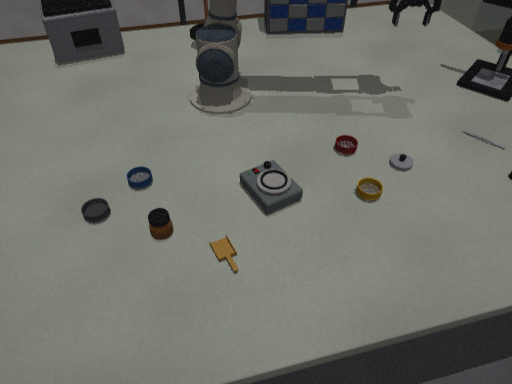

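```bash
cat > h.py <<'E'
import numpy as np, cv2
from scipy.spatial.transform import Rotation as R
from station import bot, cams, observe
def cam(name):
    "fx.., origin, rotation (camera to world) for the moment"
    c=cams.calibration(name)
    if name=="wrist":
        s=observe(); T=c["T_tool_cam"]; A=R.from_euler("xyz",s["ee_rot"]).as_matrix()
        return c, A@T[:3,3]+s["position"], A@T[:3,:3]
    return c, np.array(c["origin"]), R.from_euler("xyz",c["attitude"]).as_matrix()
def ray(C,uv):
    c,o,A=C; d=A@np.array([(uv[0]-c["cx"])/c["fx"],(uv[1]-c["cy"])/c["fy"],1.]); return o,d/np.linalg.norm(d)
def plane(C,uv,z):
    o,d=ray(C,uv); return o+d*(z-o[2])/d[2]
def proj(C,p):
    c,o,A=C; q=A.T@(np.array(p)-o); return np.array([c["fx"]*q[0]/q[2]+c["cx"],c["fy"]*q[1]/q[2]+c["cy"]])
def cross(r1,r2):
    "nearest point of two rays, and their gap"
    (a,u),(b,v)=r1,r2; t=np.linalg.lstsq(np.c_[u,-v],b-a,rcond=None)[0]
    p,q=a+t[0]*u,b+t[1]*v; return (p+q)/2,np.linalg.norm(p-q)
E
python3 - <<'E'
from h import *
t,s=cam("top"),cam("scene")
P=dict(pan=((393,215.5),(96,210)),blue=((355,250.5),(140,177.5)),yellow=((143.5,184),(370,189)),red=((136.5,253),(346,145)),vib=((231.5,202),(274,181)),lidknob=((90,216.5),(403,157)),jarcap=((340,180),(159,216)),scoop=((289,152),(224,249)))
for k,(a,b) in P.items():
    p,g=cross(ray(t,a),ray(s,b)); print(k,p.round(3),"gap",g.round(3),"reach",np.hypot(*p[:2]).round(3))
for d in ((283,128),(286,141),(280,142),(292,163)): print(plane(t,d,0.0).round(3))
E
```

```text
pan [ 0.468 -0.406  0.015] gap 0.002 reach 0.62
blue [ 0.376 -0.295  0.017] gap 0.004 reach 0.477
yellow [0.574 0.282 0.015] gap 0.006 reach 0.639
red [0.385 0.299 0.015] gap 0.004 reach 0.487
vib [0.514 0.038 0.049] gap 0.004 reach 0.516
lidknob [0.487 0.424 0.024] gap 0.006 reach 0.646
jarcap [ 0.565 -0.255  0.054] gap 0.002 reach 0.62
scoop [ 0.656 -0.126  0.   ] gap 0.007 reach 0.668
[ 0.725 -0.114  0.   ]
[ 0.687 -0.121  0.   ]
[ 0.685 -0.104  0.   ]
[ 0.624 -0.136  0.   ]
```

Careful with the scale: shifts go in shares of 0.8 m and turns go in shares of 60 degrees. That gives: 0.149 rad / 1.0472 = 0.1423.

```bash
python3 jog.py '[0.085,0,0,0,0,0,0.1423,0.085,0,0,0,0,0,0.1423,0.085,0,0,0,0,0,0.1423,0.085,0,0,0,0,0,0.1423,0.085,0,0,0,0,0,0.1423,0.085,0,0,0,0,0,0.1423,0.085,0,0,0,0,0,0.1413,0.085,0,0,0,0,0,0.1413,0.085,0,0,0,0,0,0.1413]' 40
python3 jog.py '[0.085,-0.0488,0.0338,0,0,0,0,0.085,-0.0488,0.0338,0,0,0,0,0.085,-0.0488,0.0338,0,0,0,0,0.085,-0.0488,0.0338,0,0,0,0,0.085,-0.0488,0.0338,0,0,0,0,0.085,-0.0488,0.0338,0,0,0,0,0.085,-0.0488,0.0338,0,0,0,0,0.085,-0.0488,0.0338,0,0,0,0,0.085,-0.0488,0.0338,0,0,0,0,0.085,-0.0488,0.0338,0,0,0,0]'
python3 jog.py '[0.085,-0.0488,0.0338,0.025,0,0,0,0.085,-0.0488,0.0338,0.025,0,0,0,0.085,-0.0488,0.0338,0,0,0,0,0.085,-0.0488,0.0338,0,0,0,0,0.085,0,0,0.0125,0,0,0,0.085,0,0,0,0,0,0,0.085,0,0,0,0,0,0]'
python3 - <<'E'
from h import *
C=cam("wrist"); cv2.imwrite("pics/w_vib.png",cams.grab_frame("wrist")[:,:,::-1])
s=observe(); print(s["position"],s["ee_rot"],proj(C,[.514,.038,.061]))
np.savez("pics/w_vib.npz",o=C[1],A=C[2])
E
```

```text
time: 1.0
position: [0.1384, 0.5838, 0.404]
ee_rot: [-3.141, 0.001, 1.565]
contact_force: [-0.2, -0.3, 0.0]
opening: 0.0847
grasp_force: 0.0
time: 2.0
position: [0.409, 0.192, 0.4044]
ee_rot: [-3.142, -0.0, 1.571]
contact_force: [0.9, 1.4, 0.3]
opening: 0.085
grasp_force: 0.0
time: 2.7
position: [0.5145, 0.0407, 0.3553]
ee_rot: [-3.14, -0.0, 1.571]
contact_force: [-0.0, 0.5, -0.5]
opening: 0.0851
grasp_force: 0.0
[0.51441793 0.04102897 0.35594743] [-3.14132784e+00 -3.62271390e-04  1.57216994e+00] [248.25133727 186.89338439]
```

View pics/w_vib.png

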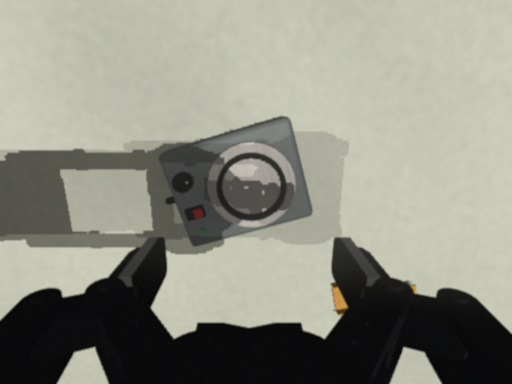

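```bash
cat >> h.py <<'E'
def ell(mask,guess,lo,hi,tol=25):
    "ellipse of the outer contour whose size is in lo..hi px, nearest to the guess"
    cs=cv2.findContours(mask.astype(np.uint8)*255,cv2.RETR_LIST,cv2.CHAIN_APPROX_NONE)[0]; best=[]
    for c in cs:
        if len(c)<20: continue
        e=cv2.fitEllipse(cv2.convexHull(c)) if len(cv2.convexHull(c))>5 else None
        if e and lo<min(e[1]) and max(e[1])<hi and np.hypot(e[0][0]-guess[0],e[0][1]-guess[1])<tol: best.append(e)
    return sorted(best,key=lambda e:-e[1][0])
def snap(tag):
    C=cam("wrist"); im=cams.grab_frame("wrist"); cv2.imwrite(f"pics/{tag}.png",im[:,:,::-1]); return C,im
E
python3 jog.py '[0.085,-0.0375,0,0,0,0,0,0.085,-0.0375,0,0,0,0,0,0.085,0,0,0,0,0,0,0.085,0,0,0,0,0,0]'
python3 - <<'E'
from h import *
z=np.load("pics/w_vib.npz"); c=cams.calibration("wrist"); C1=(c,z["o"],z["A"]); i1=cv2.imread("pics/w_vib.png")
C2,i2=snap("w_vib2"); r=[]
for C,im in((C1,i1),(C2,i2)):
    g=proj(C,[.512,.041,.061]); m=im.max(2)<50
    for e in ell(m,g,50,110): print(g.round(1),np.round(e[0],1),np.round(e[1],1))
    for e in ell(m,g,50,110)[:1]: r.append(e[0]); print(plane(C,e[0],.061), "dia",e[1][0]/c["fx"]*(C[1][2]-.061)/.95)
print(cross(ray(C1,r[0]),ray(C2,r[1])))
E
```

```text
time: 3.15
position: [0.5146, -0.0191, 0.3565]
ee_rot: [3.141, -0.0, 1.571]
contact_force: [0.2, 0.9, -0.6]
opening: 0.0846
grasp_force: 0.0
[246.2 183.9] [250.8 186.7] [65.4 68.6]
[246.2 183.9] [251.2 185.4] [59.6 61.5]
[0.51647398 0.0382076  0.061     ] dia 0.06412608286842952
[245.1 120.1] [249.1 123.4] [66.  70.9]
[0.51562331 0.038012   0.061     ] dia 0.06504388521752162
(array([0.5160526 , 0.03797592, 0.06019948]), np.float64(0.0008538845699869787))
```

Scaled: -0.043 m / 0.8 = -0.0538, -0.005 m / 0.8 = -0.0063.

```bash
python3 jog.py '[0.085,-0.0538,-0.0063,0.005,0,0,0,0.085,-0.0538,-0.0063,0.005,0,0,0,0.085,-0.0538,-0.0063,0.005,0,0,0,0.085,-0.0538,-0.0063,0.005,0,0,0,0.085,-0.0538,-0.0063,0.005,0,0,0,0.085,-0.0538,-0.0063,0.005,0,0,0,0.085,-0.0538,-0.0063,0.005,0,0,0,0.085,-0.0538,-0.0063,0.005,0,0,0,0.085,-0.0538,-0.0063,0.005,0,0,0,0.085,0,0,0,0,0,0,0.085,0,0,0,0,0,0]'
python3 - <<'E'
from h import *
C,im=snap("w_pan"); np.savez("pics/w_pan.npz",o=C[1],A=C[2])
g=proj(C,[.468,-.406,.028]); print(g)
m=im.max(2)<75
for e in ell(m,g,40,120,40): print(np.round(e[0],1),np.round(e[1],1),plane(C,e[0],.028).round(4))
E
```

```text
time: 4.3
position: [0.4704, -0.4065, 0.3193]
ee_rot: [-3.141, -0.001, 1.571]
contact_force: [0.6, 0.3, -0.1]
opening: 0.0849
grasp_force: 0.0
[245.90206713 184.81549562]
[245.9 183.7] [65.7 67.1] [ 0.468  -0.4049  0.028 ]
```

View pics/w_pan.png

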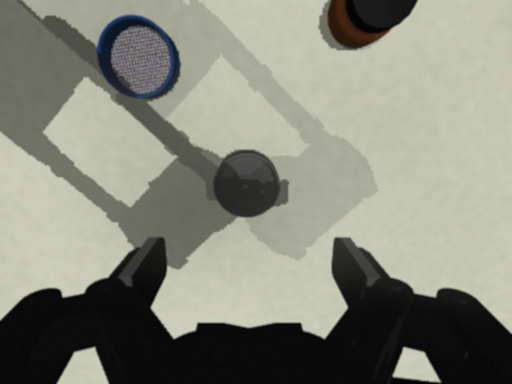

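Scaled: -0.04 m / 0.8 = -0.05.

```bash
python3 jog.py '[0.085,-0.05,0,0,0,0,0,0.085,0,0,0,0,0,0,0.085,0,0,0,0,0,0]' >/dev/null
python3 - <<'E'
from h import *
z=np.load("pics/w_pan.npz"); C1=(cams.calibration("wrist"),z["o"],z["A"])
C,im=snap("w_pan2"); g=proj(C,[.468,-.405,.028])
m=im.max(2)<75
for e in ell(m,g,40,120,40): print(np.round(e[0],1),np.round(e[1],1),plane(C,e[0],.028).round(4),cross(ray(C1,(245.9,183.7)),ray(C,e[0])))
print(observe()["position"])
E
```

```text
[245.1 144.7] [65.6 68.3] [ 0.4679 -0.4075  0.028 ] (array([ 0.46772743, -0.40980242,  0.00971917]), np.float64(0.00017218174857582845))
[246.6 138.8] [51.  57.5] [ 0.4692 -0.4021  0.028 ] (array([ 0.46873237, -0.40021766,  0.04549498]), np.float64(0.0011019612371852986))
[ 0.47068314 -0.44539316  0.32036937]
```

Scaled: 0.045 m / 0.8 = 0.0563, 0.0414 m / 0.8 = 0.0518.

```bash
python3 jog.py '[0.085,0.0518,-0.0034,0,0,0,0,0.085,0,0,0.0563,0,0,0,0.085,0,0,0.0563,0,0,0,0.085,0,0,0.0375,0,0,0,0.085,0,0,0.0188,0,0,0,0.085,0,0,0.0125,0,0,0,0.085,0,0,0,0,0,0]'
python3 - <<'E'
from h import *
C,im=snap("g_pan0")
E
python3 jog.py '[0.055,0,0,0,0,0,0,0.055,0,0,0,0,0,0,0.055,0,0,0,0,0,0,0.055,0,0,0,0,0,0,0.055,0,0,0,0,0,0]' 40
```

```text
time: 5.4
position: [0.4674, -0.405, 0.1749]
ee_rot: [-3.141, -0.0, 1.571]
contact_force: [0.9, 0.8, 0.4]
opening: 0.0855
grasp_force: 0.0
time: 5.95
position: [0.4678, -0.4062, 0.1776]
ee_rot: [3.138, 0.003, 1.571]
contact_force: [-1.3, 0.4, 5.7]
opening: 0.0633
grasp_force: 44.6
```

View pics/g_pan0.png

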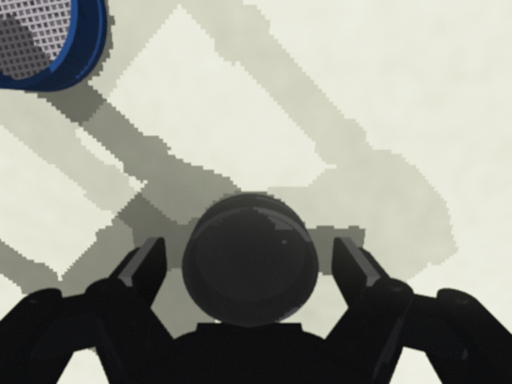

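Scaled: -0.045 m / 0.8 = -0.0563, -0.03 m / 0.8 = -0.0375.

```bash
python3 jog.py '[0.055,0,0,-0.0125,0,0,0,0.055,0,0,-0.0375,0,0,0,0.055,0,0,-0.0563,0,0,0,0.055,0,0,-0.0563,0,0,0,0.055,0,0,0,0,0,0,0.055,0,0,0,0,0,0]'
python3 - <<'E'
from h import *
C,im=snap("g_pan1")
s=observe(); A=R.from_euler("xyz",s["ee_rot"]).as_matrix()
for d in (.145,.150): print(proj(C,s["position"]+A@[0,0,d]))
print(s["position"],s["ee_rot"],s["contact_force"])
E
```

```text
time: 6.55
position: [0.4673, -0.4057, 0.3074]
ee_rot: [3.139, 0.003, 1.571]
contact_force: [1.5, -0.2, -2.4]
opening: 0.0627
grasp_force: 44.3
[246.67284951 265.29042356]
[246.70887643 259.69982562]
[ 0.46704644 -0.40547909  0.30494197] [3.14149100e+00 9.60051979e-05 1.57072134e+00] [-0.88066668 -0.03131543 -1.27906428]
```

View pics/g_pan1.png

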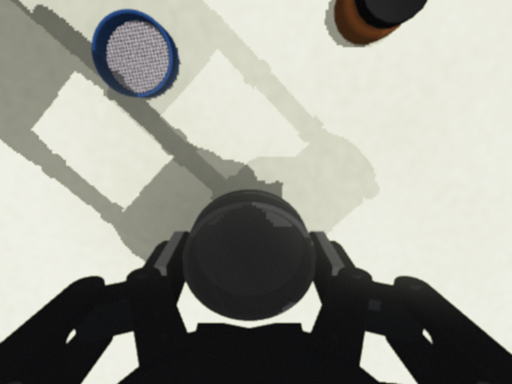

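Scaled: 0.0444 m / 0.8 = 0.0555, 0.0049 m / 0.8 = 0.0061.

```bash
python3 jog.py '[0.055,0.0555,0.0061,0,0,0,0,0.055,0.0555,0.0061,0,0,0,0,0.055,0.0555,0.0061,0,0,0,0,0.055,0.0555,0.0061,0,0,0,0,0.055,0.0555,0.0061,0,0,0,0,0.055,0.0555,0.0061,0,0,0,0,0.055,0.0555,0.0061,0,0,0,0,0.055,0.0555,0.0061,0,0,0,0,0.055,0.0555,0.0061,0,0,0,0,0.055,0.0549,0.0061,0,0,0,0,0.055,0,0,0,0,0,0,0.055,0,0,0,0,0,0]'
python3 jog.py '[0.055,0,0,0.0375,0,0,0,0.055,0,0,0.0325,0,0,0,0.055,0,0,0,0,0,0,0.055,0,0,0,0,0,0]'
python3 - <<'E'
from h import *
C,im=snap("p_pan"); cv2.imwrite("pics/p_pan_s.png",cv2.resize(cams.grab_frame("scene")[120:240,200:350,::-1],None,fx=4,fy=4))
print(observe()["position"])
E
```

```text
time: 7.8
position: [0.5158, 0.0388, 0.3027]
ee_rot: [-3.138, 0.001, 1.573]
contact_force: [0.1, -1.2, -0.2]
opening: 0.063
grasp_force: 44.4
time: 8.2
position: [0.5159, 0.0368, 0.2482]
ee_rot: [-3.139, 0.0, 1.569]
contact_force: [-0.5, -0.8, -1.2]
opening: 0.0628
grasp_force: 44.4
[0.51656648 0.03720202 0.25038043]
```

View pics/p_pan_s.png

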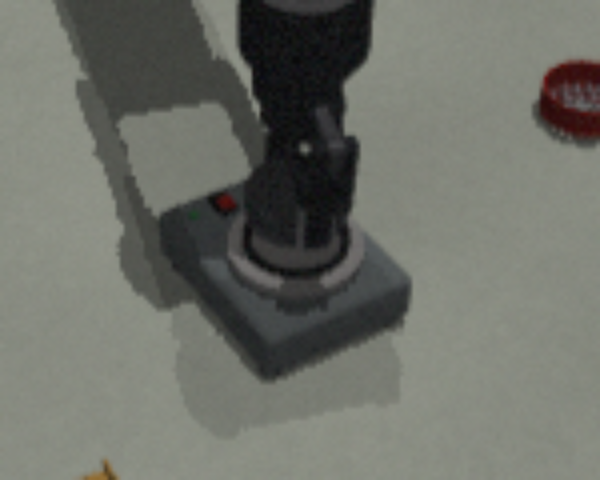

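The pan hovers squarely over the seat ring (crop centre about 297,250). I'll lower it in small steps.

Scaled: 0.005 m / 0.8 = 0.0063, 0.003 m / 0.8 = 0.0038.

```bash
python3 jog.py '[0.055,0,0,0.0063,0,0,0,0.055,0,0,0.0063,0,0,0,0.055,0,0,0.0038,0,0,0,0.055,0,0,0,0,0,0,0.055,0,0,0,0,0,0]'; python3 jog.py '[0.055,0,0,0.0038,0,0,0,0.055,0,0,0,0,0,0]';python3 jog.py '[0.055,0,0,0.0025,0,0,0,0.055,0,0,0,0,0,0,0.055,0,0,0,0,0,0]'
```

```text
time: 8.8
position: [0.5161, 0.038, 0.2357]
ee_rot: [-3.141, 0.0, 1.571]
contact_force: [-0.7, -0.2, -1.2]
opening: 0.0629
grasp_force: 44.5
time: 9.0
position: [0.5162, 0.038, 0.2328]
ee_rot: [3.141, -0.0, 1.571]
contact_force: [-0.3, 1.1, -1.0]
opening: 0.0627
grasp_force: 44.5
time: 9.3
position: [0.5162, 0.0381, 0.2326]
ee_rot: [3.141, -0.0, 1.571]
contact_force: [-4.5, 0.9, 8.7]
opening: 0.063
grasp_force: 45.3
```

Scaled: -0.04 m / 0.8 = -0.05, -0.02 m / 0.8 = -0.025.

```bash
python3 jog.py '[0.085,0,0,0,0,0,0,0.085,0,0,0,0,0,0,0.085,0,0,0,0,0,0,0.085,0,0,0,0,0,0,0.085,0,0,-0.025,0,0,0,0.085,0,0,-0.05,0,0,0,0.085,0,0,-0.05,0,0,0,0.085,0,0,0,0,0,0,0.085,0,0,0,0,0,0]'
python3 - <<'E'
from h import *
C,im=snap("v_pan"); print(observe()["position"])
g=proj(C,[.516,.038,.083]); print(g); m=im.max(2)<75
for e in ell(m,g,40,120,40): print(np.round(e[0],1),np.round(e[1],1),plane(C,e[0],.083).round(4))
E
```

```text
time: 10.2
position: [0.5164, 0.0379, 0.332]
ee_rot: [3.139, -0.0, 1.571]
contact_force: [1.1, -0.3, -0.6]
opening: 0.0851
grasp_force: 0.0
[0.51613635 0.03794612 0.33023612]
[247.00049253 198.65531835]
```

View pics/v_pan.png

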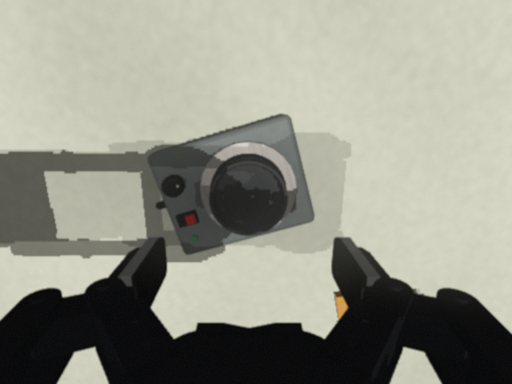

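The pan sits level in the seat (rim about 249,197; expected 247,199). Next, the blue sieve.

Scaled: -0.0416 m / 0.8 = -0.052, -0.0175 m / 0.8 = -0.0219.

```bash
python3 jog.py '[0.085,-0.052,-0.0219,0.0013,0,0,0,0.085,-0.052,-0.0219,0.0013,0,0,0,0.085,-0.052,-0.0219,0.0013,0,0,0,0.085,-0.052,-0.0219,0.0013,0,0,0,0.085,-0.052,-0.0219,0.0013,0,0,0,0.085,-0.052,-0.0219,0.0013,0,0,0,0.085,-0.052,-0.0219,0.0013,0,0,0,0.085,-0.052,-0.0219,0.0013,0,0,0,0.085,0,0,0,0,0,0,0.085,0,0,0,0,0,0]'
cat >> h.py <<'E'
def sieve(tag,colour,guess):
    "views of a coloured frame: rim ellipse (hull) and the bore mouth"
    C,im=snap(tag); np.savez(f"pics/{tag}.npz",o=C[1],A=C[2]); h=cv2.cvtColor(im,cv2.COLOR_RGB2HSV)
    H=h[...,0].astype(int); d=np.abs((H-colour+90)%180-90); m=(d<12)&(h[...,1]>100)&(h[...,2]>30)
    g=proj(C,guess); print("guess px",g.round(1),"TCP",observe()["position"].round(4))
    for e in ell(m,g,40,150,50): print(np.round(e[0],1),np.round(e[1],1),plane(C,e[0],.03).round(4))
E
python3 - <<'E'
from h import *
sieve("w_blue",112,[.376,-.295,.03])
E
python3 jog.py '[0.085,-0.05,0,0,0,0,0,0.085,0,0,0,0,0,0,0.085,0,0,0,0,0,0]' >/dev/null
python3 - <<'E'
from h import *
sieve("w_blue2",112,[.376,-.295,.03])
E
```

```text
time: 11.25
position: [0.3755, -0.2954, 0.3207]
ee_rot: [-3.139, -0.003, 1.568]
contact_force: [-0.1, 0.3, -0.4]
opening: 0.0847
grasp_force: 0.0
guess px [249.6 185.5] TCP [ 0.3761 -0.2946  0.3212]
[250. 182.] [60.4 62.9] [ 0.3764 -0.2915  0.03  ]
guess px [247.7 144.4] TCP [ 0.3768 -0.3336  0.3223]
[247.2 143. ] [67.7 68.1] [ 0.3755 -0.2938  0.03  ]
```

View pics/w_blue2.png

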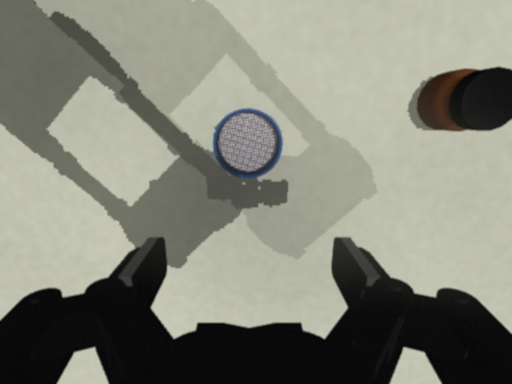

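Run:
```python
from h import *
r=[]
for t in("w_blue","w_blue2"):
    z=np.load(f"pics/{t}.npz"); C=(cams.calibration("wrist"),z["o"],z["A"]); im=cv2.imread(f"pics/{t}.png").astype(int)
    m=(im[...,0]-im[...,2]>25); g=proj(C,[.376,-.294,.03])
    for e in ell(m,g,40,150,30): print(t,np.round(e[0],1),np.round(e[1],1),plane(C,e[0],.03).round(4))
    r.append(ray(C,ell(m,g,40,150,30)[0][0]))
print(cross(*r))
```

```text
w_blue [251.  180.2] [56.7 63.2] [ 0.3773 -0.2898  0.03  ]
w_blue2 [247.3 142.9] [68.7 69.3] [ 0.3756 -0.2937  0.03  ]
w_blue2 [247.1 143.3] [64.1 65.3] [ 0.3755 -0.294   0.03  ]
(array([ 0.37648153, -0.296899  ,  0.00245748]), np.float64(0.001991955335889945))
```

Scaled: 0.045 m / 0.8 = 0.0563, 0.04 m / 0.8 = 0.05.

```bash
python3 jog.py '[0.085,0.05,-0.0013,0,0,0,0,0.085,0,0,0.0563,0,0,0,0.085,0,0,0.0563,0,0,0,0.085,0,0,0.0375,0,0,0,0.085,0,0,0.0188,0,0,0,0.085,0,0,0.0113,0,0,0,0.085,0,0,0,0,0,0,0.085,0,0,0,0,0,0]'
python3 - <<'E'
from h import *
snap("g_blue0")
E
python3 jog.py '[0.055,0,0,0,0,0,0,0.055,0,0,0,0,0,0,0.055,0,0,0,0,0,0,0.055,0,0,0,0,0,0,0.055,0,0,0,0,0,0]'
python3 jog.py '[0.055,0,0,-0.0125,0,0,0,0.055,0,0,-0.0375,0,0,0,0.055,0,0,-0.0563,0,0,0,0.055,0,0,-0.0625,0,0,0,0.055,0,0,-0.025,0,0,0,0.055,0,0,0,0,0,0,0.055,0,0,0,0,0,0]'
python3 - <<'E'
from h import *
C,im=snap("g_blue1")
s=observe(); A=R.from_euler("xyz",s["ee_rot"]).as_matrix()
for d in (.143,.147): print(proj(C,s["position"]+A@[0,0,d]))
print(s["position"],s["ee_rot"])
E
```

```text
time: 12.45
position: [0.3758, -0.2951, 0.1806]
ee_rot: [3.14, 0.002, 1.571]
contact_force: [-0.1, -0.6, -0.2]
opening: 0.085
grasp_force: 0.0
time: 13.0
position: [0.3756, -0.2953, 0.1807]
ee_rot: [3.139, 0.002, 1.571]
contact_force: [0.1, 0.6, 6.0]
opening: 0.0632
grasp_force: 44.2
time: 13.7
position: [0.3751, -0.2948, 0.3337]
ee_rot: [3.141, 0.0, 1.571]
contact_force: [0.7, -0.2, -1.9]
opening: 0.0636
grasp_force: 44.1
[247.21633244 269.58443541]
[247.23969954 264.86583343]
[ 0.37496502 -0.29469991  0.33241989] [-3.13998495e+00 -1.43348696e-03  1.57068170e+00]
```

View pics/g_blue1.png

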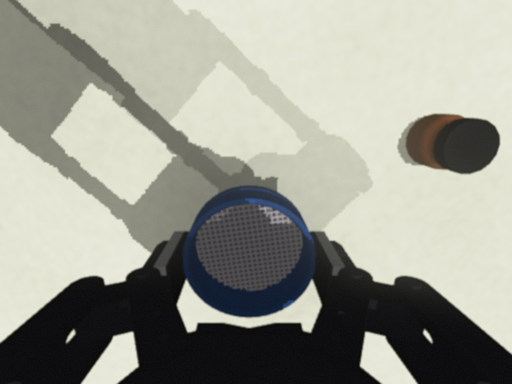

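The blue sieve is held centred and level (rim about 249,256). Carrying it over the pan.

Scaled: 0.0415 m / 0.8 = 0.0519, 0.0177 m / 0.8 = 0.0221.

```bash
python3 jog.py '[0.055,0.0519,0.0221,0,0,0,0,0.055,0.0519,0.0221,0,0,0,0,0.055,0.0519,0.0221,0,0,0,0,0.055,0.0519,0.0221,0,0,0,0,0.055,0.0519,0.0221,0,0,0,0,0.055,0.0519,0.0221,0,0,0,0,0.055,0.0519,0.0221,0,0,0,0,0.055,0.0519,0.0221,0,0,0,0,0.055,0,0,0,0,0,0,0.055,0,0,0,0,0,0]'
python3 jog.py '[0.055,0,0,0.0375,0,0,0,0.055,0,0,0.0325,0,0,0,0.055,0,0,0,0,0,0,0.055,0,0,0,0,0,0]'
python3 jog.py '[0.055,0,0,0.0063,0,0,0,0.055,0,0,0.0063,0,0,0,0.055,0,0,0.0038,0,0,0,0.055,0,0,0,0,0,0,0.055,0,0,0,0,0,0]'
```

```text
time: 14.75
position: [0.5167, 0.0381, 0.3312]
ee_rot: [-3.137, 0.0, 1.573]
contact_force: [0.0, 0.3, -1.0]
opening: 0.0633
grasp_force: 44.2
time: 15.15
position: [0.5163, 0.0361, 0.2773]
ee_rot: [-3.139, 0.0, 1.569]
contact_force: [0.1, 0.3, -0.5]
opening: 0.0636
grasp_force: 44.2
time: 15.65
position: [0.5168, 0.0372, 0.265]
ee_rot: [3.141, 0.0, 1.571]
contact_force: [0.1, 0.7, -0.9]
opening: 0.0633
grasp_force: 44.2
```

Scaled: 0.003 m / 0.8 = 0.0038.

```bash
python3 jog.py '[0.055,0,0,0.0038,0,0,0,0.055,0,0,0.0038,0,0,0,0.055,0,0,0,0,0,0]';python3 jog.py '[0.055,0,0,0.0025,0,0,0,0.055,0,0,0,0,0,0,0.055,0,0,0,0,0,0]';python3 jog.py '[0.055,0,0,0.0019,0,0,0,0.055,0,0,0,0,0,0,0.055,0,0,0,0,0,0]'
```

```text
time: 15.95
position: [0.5166, 0.0372, 0.2581]
ee_rot: [-3.141, 0.0, 1.571]
contact_force: [0.1, 0.2, 0.1]
opening: 0.0635
grasp_force: 44.2
time: 16.25
position: [0.5168, 0.0372, 0.2568]
ee_rot: [-3.141, -0.0, 1.571]
contact_force: [-0.2, 1.5, -0.7]
opening: 0.0632
grasp_force: 44.2
time: 16.55
position: [0.5169, 0.0372, 0.2558]
ee_rot: [3.141, -0.0, 1.571]
contact_force: [-0.3, 0.6, 0.8]
opening: 0.0632
grasp_force: 44.4
```

Scaled: 0.001 m / 0.8 = 0.0013.

```bash
python3 jog.py '[0.055,0,0,0.0013,0,0,0,0.055,0,0,0,0,0,0,0.055,0,0,0,0,0,0]'; python3 jog.py '[0.085,0,0,0,0,0,0,0.085,0,0,0,0,0,0,0.085,0,0,0,0,0,0,0.085,0,0,0,0,0,0,0.085,0,0,-0.025,0,0,0,0.085,0,0,-0.05,0,0,0,0.085,0,0,-0.0375,0,0,0,0.085,0,0,0,0,0,0,0.085,0,0,0,0,0,0]'
python3 - <<'E'
from h import *
sieve("v_blue",112,[.5165,.038,.105]); cv2.imwrite("pics/v_blue_s.png",cv2.resize(cams.grab_frame("scene")[120:240,200:350,::-1],None,fx=4,fy=4))
E
```

```text
time: 16.85
position: [0.5168, 0.0372, 0.2557]
ee_rot: [3.14, -0.0, 1.571]
contact_force: [-2.8, 0.5, 7.2]
opening: 0.0632
grasp_force: 44.9
time: 17.75
position: [0.5169, 0.0372, 0.3449]
ee_rot: [3.14, -0.0, 1.571]
contact_force: [0.5, -0.5, -0.6]
opening: 0.0851
grasp_force: 0.0
guess px [247.3 201.3] TCP [0.5167 0.0372 0.3435]
[255.  185.6] [47.7 67.8] [0.5243 0.0299 0.03  ]
```

View pics/v_blue_s.png

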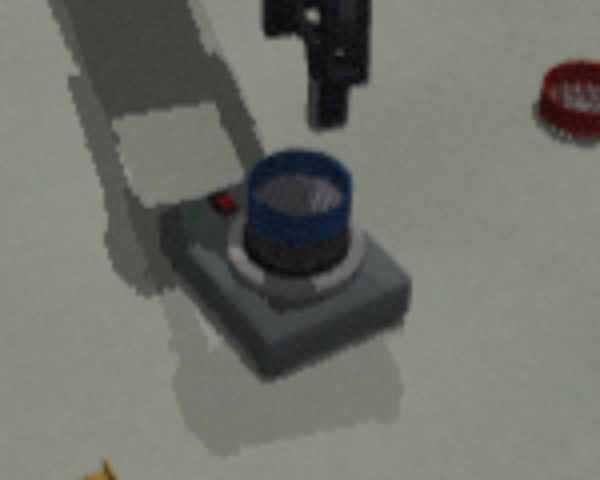

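Blue sits flush on the pan with its rim level (crop 300,190). Now the yellow one.

Scaled: 0.041 m / 0.8 = 0.0513, 0.0115 m / 0.8 = 0.0144.

```bash
python3 jog.py '[0.085,0.0513,0.0144,0.0056,0,0,0,0.085,0.0513,0.0144,0.0056,0,0,0,0.085,0.0513,0.0144,0.0056,0,0,0,0.085,0.0513,0.0144,0.0056,0,0,0,0.085,0.0513,0.0144,0.0056,0,0,0,0.085,0,0,0,0,0,0,0.085,0,0,0,0,0,0]'
python3 - <<'E'
from h import *
sieve("w_yel",20,[.574,.282,.03])
E
python3 jog.py '[0.085,0.025,0,0,0,0,0,0.085,0,0,0,0,0,0,0.085,0,0,0,0,0,0]' >/dev/null
python3 - <<'E'
from h import *
sieve("w_yel2",20,[.574,.282,.03])
a,b=cv2.imread("pics/w_yel.png"),cv2.imread("pics/w_yel2.png")
cv2.imwrite("pics/w_yel12.png",cv2.resize(np.hstack([a[60:260,150:350],b[60:260,150:350]]),None,fx=2,fy=2))
E
```

```text
time: 18.55
position: [0.5741, 0.243, 0.3191]
ee_rot: [-3.137, 0.002, 1.573]
contact_force: [0.4, -0.5, 0.4]
opening: 0.0849
grasp_force: 0.0
guess px [249.6 143.5] TCP [0.5741 0.2421 0.3201]
[249.8 144.2] [70.3 70.8] [0.5742 0.2814 0.03  ]
[249.9 142.3] [60.8 61. ] [0.5743 0.283  0.03  ]
guess px [248. 164.] TCP [0.5742 0.2617 0.3221]
[248.3 164. ] [67.6 68.3] [0.5743 0.282  0.03  ]
[248.4 161.9] [56.3 59. ] [0.5744 0.284  0.03  ]
```

View pics/w_yel12.png

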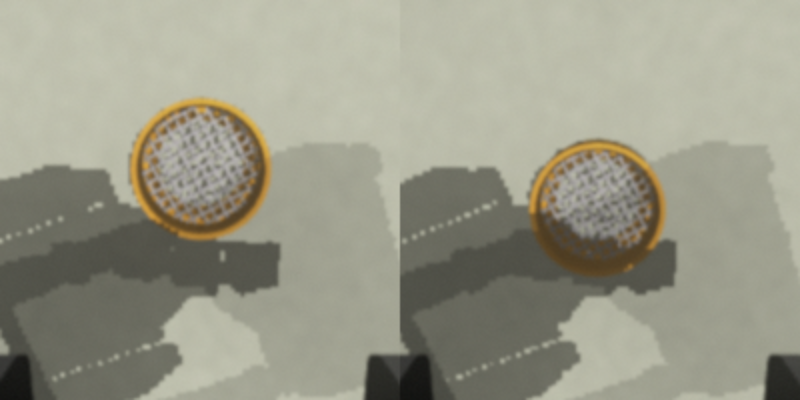

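Scaled: 0.045 m / 0.8 = 0.0563, 0.03 m / 0.8 = 0.0375.

```bash
python3 jog.py '[0.085,0.025,0,0,0,0,0,0.085,0,0,0.0563,0,0,0,0.085,0,0,0.0563,0,0,0,0.085,0,0,0.0375,0,0,0,0.085,0,0,0.0188,0,0,0,0.085,0,0,0.0088,0,0,0,0.085,0,0,0,0,0,0,0.085,0,0,0,0,0,0]'
python3 jog.py '[0.055,0,0,0,0,0,0,0.055,0,0,0,0,0,0,0.055,0,0,0,0,0,0,0.055,0,0,0,0,0,0,0.055,0,0,0,0,0,0]'
python3 jog.py '[0.055,0,0,-0.0125,0,0,0,0.055,0,0,-0.0375,0,0,0,0.055,0,0,-0.0563,0,0,0,0.055,0,0,-0.0625,0,0,0,0.055,0,0,-0.05,0,0,0,0.055,0,0,0,0,0,0,0.055,0,0,0,0,0,0]'
python3 - <<'E'
from h import *
s=observe(); A=R.from_euler("xyz",s["ee_rot"]).as_matrix(); 
sieve("g_yel",20,s["position"]+A@[0,0,.1507]); print(observe()["ee_rot"])
E
```

```text
time: 19.75
position: [0.575, 0.2825, 0.1822]
ee_rot: [3.138, -0.001, 1.571]
contact_force: [-0.0, 0.9, -0.3]
opening: 0.0852
grasp_force: 0.0
time: 20.25
position: [0.5749, 0.2824, 0.1825]
ee_rot: [3.138, -0.002, 1.571]
contact_force: [-0.9, 0.5, 5.9]
opening: 0.0633
grasp_force: 44.4
time: 20.95
position: [0.5742, 0.2821, 0.357]
ee_rot: [3.138, -0.001, 1.571]
contact_force: [0.2, 0.9, -1.6]
opening: 0.0634
grasp_force: 44.2
guess px [248.  262.8] TCP [0.5741 0.2821 0.3545]
[248.7 255.6] [129.7 131.2] [0.5756 0.187  0.03  ]
[248.7 249.6] [ 85.7 106.1] [0.5756 0.1949 0.03  ]
[-3.14112325e+00  2.24469406e-04  1.57073285e+00]
```

```bash
python3 jog.py '[0.055,-0.051,-0.012,0,0,0,0,0.055,-0.051,-0.012,0,0,0,0,0.055,-0.051,-0.012,0,0,0,0,0.055,-0.051,-0.012,0,0,0,0,0.055,-0.051,-0.012,0,0,0,0,0.055,-0.0508,-0.012,0,0,0,0,0.055,0,0,0,0,0,0,0.055,0,0,0,0,0,0]'
python3 jog.py '[0.055,0,0,0.0375,0,0,0,0.055,0,0,0.0313,0,0,0,0.055,0,0,0,0,0,0,0.055,0,0,0,0,0,0]'
python3 jog.py '[0.055,0,0,0.0063,0,0,0,0.055,0,0,0.0063,0,0,0,0.055,0,0,0.0038,0,0,0,0.055,0,0,0,0,0,0,0.055,0,0,0,0,0,0]'
```

```text
time: 21.8
position: [0.5164, 0.0368, 0.3528]
ee_rot: [-3.138, -0.0, 1.569]
contact_force: [0.2, -0.3, -0.5]
opening: 0.0629
grasp_force: 44.2
time: 22.2
position: [0.5166, 0.0386, 0.2991]
ee_rot: [-3.139, -0.0, 1.572]
contact_force: [0.5, -0.2, -0.2]
opening: 0.063
grasp_force: 44.2
time: 22.7
position: [0.5167, 0.0375, 0.287]
ee_rot: [3.141, 0.0, 1.571]
contact_force: [0.4, -0.3, -1.2]
opening: 0.0631
grasp_force: 44.2
```

Scaled: 0.003 m / 0.8 = 0.0038, 0.002 m / 0.8 = 0.0025.

```bash
python3 jog.py '[0.055,0,0,0.0038,0,0,0,0.055,0,0,0.0025,0,0,0,0.055,0,0,0,0,0,0]';python3 jog.py '[0.055,0,0,0.0019,0,0,0,0.055,0,0,0,0,0,0,0.055,0,0,0,0,0,0]';python3 jog.py '[0.055,0,0,0.0019,0,0,0,0.055,0,0,0,0,0,0,0.055,0,0,0,0,0,0]'
```

```text
time: 23.0
position: [0.5166, 0.0376, 0.2815]
ee_rot: [-3.141, -0.0, 1.571]
contact_force: [-0.1, 0.5, -0.6]
opening: 0.0628
grasp_force: 44.3
time: 23.3
position: [0.5167, 0.0376, 0.2803]
ee_rot: [-3.141, 0.0, 1.571]
contact_force: [-0.2, 0.6, -0.8]
opening: 0.063
grasp_force: 44.3
time: 23.6
position: [0.5167, 0.0376, 0.2795]
ee_rot: [3.141, 0.0, 1.571]
contact_force: [-1.1, 1.1, 3.2]
opening: 0.0633
grasp_force: 44.6
```

Scaled: -0.04 m / 0.8 = -0.05, -0.03 m / 0.8 = -0.0375.

```bash
python3 jog.py '[0.055,0,0,0.0006,0,0,0,0.055,0,0,0,0,0,0,0.085,0,0,0,0,0,0,0.085,0,0,0,0,0,0,0.085,0,0,0,0,0,0,0.085,0,0,0,0,0,0,0.085,0,0,-0.025,0,0,0,0.085,0,0,-0.05,0,0,0,0.085,0,0,-0.0375,0,0,0,0.085,0,0,0,0,0,0,0.085,0,0,0,0,0,0]'
python3 - <<'E'
from h import *
sieve("v_yel",20,[.5165,.038,.127]); cv2.imwrite("pics/v_yel_s.png",cv2.resize(cams.grab_frame("scene")[120:240,200:350,::-1],None,fx=4,fy=4))
E
```

```text
time: 24.7
position: [0.5168, 0.0376, 0.3689]
ee_rot: [3.14, 0.0, 1.571]
contact_force: [0.3, 0.3, -0.7]
opening: 0.0852
grasp_force: 0.0
guess px [247.4 201. ] TCP [0.5167 0.0376 0.3675]
[248.3 200.6] [80.3 80.9] [0.5172 0.0059 0.03  ]
[248.5 197.9] [61.6 68.5] [0.5174 0.0091 0.03  ]
```

View pics/v_yel_s.png

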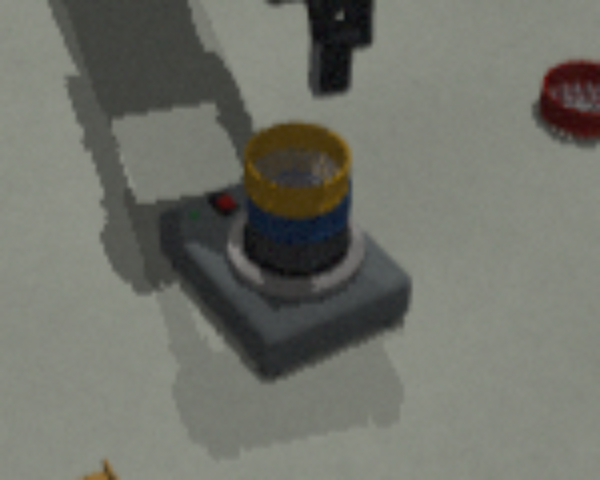

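Yellow is nested and level (rim measured at 248,201; expected 247,201). Now the red one.

Scaled: 0.037 m / 0.8 = 0.0463, -0.022 m / 0.8 = -0.0275.

```bash
python3 jog.py '[0.085,0.0463,-0.0275,0.0096,0,0,0,0.085,0.0463,-0.0275,0.0096,0,0,0,0.085,0.0463,-0.0275,0.0096,0,0,0,0.085,0.0463,-0.0275,0.0096,0,0,0,0.085,0.0463,-0.0275,0.0096,0,0,0,0.085,0.0463,-0.0275,0.0096,0,0,0,0.085,0,0,0,0,0,0,0.085,0,0,0,0,0,0]'
python3 - <<'E'
from h import *
sieve("w_red",177,[.385,.299,.03])
E
python3 jog.py '[0.085,0.025,0,0,0,0,0,0.085,0,0,0,0,0,0,0.085,0,0,0,0,0,0]' >/dev/null
python3 - <<'E'
from h import *
sieve("w_red2",177,[.385,.299,.03])
E
```

```text
time: 25.6
position: [0.384, 0.2601, 0.3204]
ee_rot: [-3.139, 0.002, 1.573]
contact_force: [0.1, -0.8, -0.3]
opening: 0.0848
grasp_force: 0.0
guess px [250.2 143.4] TCP [0.3846 0.2594 0.321 ]
[250.2 142.8] [69.3 70.1] [0.385  0.2996 0.03  ]
[250.7 141.5] [61.6 63.2] [0.3854 0.3007 0.03  ]
guess px [248.  163.4] TCP [0.3853 0.2785 0.3219]
[248.  162.1] [67.  67.6] [0.385  0.3002 0.03  ]
[248.4 160.8] [57.4 61.9] [0.3854 0.3015 0.03  ]
```

Careful with the scale: shifts go in shares of 0.8 m and turns go in shares of 60 degrees. That gives: 0.045 m / 0.8 = 0.0563, 0.03 m / 0.8 = 0.0375.

```bash
python3 jog.py '[0.085,0.0263,0,0,0,0,0,0.085,0,0,0.0563,0,0,0,0.085,0,0,0.0563,0,0,0,0.085,0,0,0.0375,0,0,0,0.085,0,0,0.0188,0,0,0,0.085,0,0,0.0088,0,0,0,0.085,0,0,0,0,0,0,0.085,0,0,0,0,0,0]'
python3 jog.py '[0.055,0,0,0,0,0,0,0.055,0,0,0,0,0,0,0.055,0,0,0,0,0,0,0.055,0,0,0,0,0,0,0.055,0,0,0,0,0,0]'
python3 jog.py '[0.055,0,0,-0.0125,0,0,0,0.055,0,0,-0.0375,0,0,0,0.055,0,0,-0.0563,0,0,0,0.055,0,0,-0.0625,0,0,0,0.055,0,0,-0.0563,0,0,0,0.055,0,0,-0.0188,0,0,0,0.055,0,0,0,0,0,0,0.055,0,0,0,0,0,0]'
python3 - <<'E'
from h import *
s=observe(); A=R.from_euler("xyz",s["ee_rot"]).as_matrix(); 
sieve("g_red",177,s["position"]+A@[0,0,.1507]); print(observe()["ee_rot"])
E
```

```text
time: 26.8
position: [0.3854, 0.3008, 0.1821]
ee_rot: [3.139, -0.002, 1.57]
contact_force: [0.1, -0.1, 0.5]
opening: 0.0846
grasp_force: 0.0
time: 27.3
position: [0.3852, 0.301, 0.1824]
ee_rot: [3.139, -0.002, 1.571]
contact_force: [0.0, -0.1, 6.1]
opening: 0.0635
grasp_force: 43.9
time: 28.1
position: [0.3846, 0.3005, 0.3738]
ee_rot: [-3.14, 0.001, 1.571]
contact_force: [0.5, -0.4, -1.1]
opening: 0.0632
grasp_force: 44.2
guess px [248.  262.8] TCP [0.3845 0.3005 0.3728]
[248.8 255.9] [128.4 130.9] [0.3847 0.1945 0.03  ]
[248.8 250.4] [ 86.3 107.1] [0.3846 0.2022 0.03  ]
[-3.13859548e+00  2.02689316e-03  1.57083887e+00]
```

Scaled: -0.0376 m / 0.8 = -0.047, -0.0375 m / 0.8 = -0.0469.

```bash
python3 jog.py '[0.055,-0.047,0.0236,0,0,0,0,0.055,-0.047,0.0236,0,0,0,0,0.055,-0.047,0.0236,0,0,0,0,0.055,-0.047,0.0236,0,0,0,0,0.055,-0.0469,0.0235,0,0,0,0,0.055,-0.0469,0.0235,0,0,0,0,0.055,-0.0469,0.0235,0,0,0,0,0.055,0,0,0,0,0,0,0.055,0,0,0,0,0,0]'
python3 jog.py '[0.055,0,0,0.0375,0,0,0,0.055,0,0,0.0263,0,0,0,0.055,0,0,0,0,0,0,0.055,0,0,0,0,0,0]'
python3 jog.py '[0.055,0,0,0.0063,0,0,0,0.055,0,0,0.0063,0,0,0,0.055,0,0,0.0038,0,0,0,0.055,0,0,0,0,0,0,0.055,0,0,0,0,0,0]'
```

```text
time: 29.05
position: [0.5168, 0.0369, 0.3723]
ee_rot: [-3.137, -0.0, 1.569]
contact_force: [0.0, 0.4, -1.1]
opening: 0.0632
grasp_force: 44.3
time: 29.45
position: [0.5162, 0.0387, 0.3236]
ee_rot: [-3.14, -0.0, 1.572]
contact_force: [0.2, 0.8, 0.3]
opening: 0.0635
grasp_force: 44.3
time: 29.95
position: [0.5167, 0.0376, 0.3112]
ee_rot: [3.142, -0.0, 1.571]
contact_force: [0.3, 0.1, -1.9]
opening: 0.0633
grasp_force: 44.3
```

Scaled: 0.004 m / 0.8 = 0.005, 0.003 m / 0.8 = 0.0038.

```bash
python3 jog.py '[0.055,0,0,0.005,0,0,0,0.055,0,0,0.0038,0,0,0,0.055,0,0,0,0,0,0,0.055,0,0,0,0,0,0]';python3 jog.py '[0.055,0,0,0.0019,0,0,0,0.055,0,0,0,0,0,0,0.055,0,0,0,0,0,0]';python3 jog.py '[0.055,0,0,0.0019,0,0,0,0.055,0,0,0,0,0,0,0.055,0,0,0,0,0,0]'
```

```text
time: 30.35
position: [0.5166, 0.0377, 0.3039]
ee_rot: [-3.141, -0.0, 1.571]
contact_force: [0.8, 0.1, -1.0]
opening: 0.063
grasp_force: 44.3
time: 30.65
position: [0.5167, 0.0377, 0.3026]
ee_rot: [3.142, 0.0, 1.571]
contact_force: [0.1, -0.2, -1.4]
opening: 0.0635
grasp_force: 44.3
time: 30.95
position: [0.5168, 0.0376, 0.3015]
ee_rot: [3.141, 0.0, 1.571]
contact_force: [0.7, 0.4, 1.3]
opening: 0.0634
grasp_force: 44.5
```

Scaled: 0.001 m / 0.8 = 0.0013.

```bash
python3 jog.py '[0.055,0,0,0.0013,0,0,0,0.055,0,0,0,0,0,0,0.055,0,0,0,0,0,0]'; python3 jog.py '[0.085,0,0,0,0,0,0,0.085,0,0,0,0,0,0,0.085,0,0,0,0,0,0,0.085,0,0,0,0,0,0,0.085,0,0,-0.025,0,0,0,0.085,0,0,-0.05,0,0,0,0.085,0,0,-0.0375,0,0,0,0.085,0,0,0,0,0,0,0.085,0,0,0,0,0,0]'
python3 - <<'E'
from h import *
sieve("v_red",177,[.5165,.038,.149]); cv2.imwrite("pics/v_red_s.png",cv2.resize(cams.grab_frame("scene")[120:240,200:350,::-1],None,fx=4,fy=4))
E
```

```text
time: 31.25
position: [0.5167, 0.0376, 0.3014]
ee_rot: [3.14, 0.0, 1.571]
contact_force: [-1.1, -0.1, 6.0]
opening: 0.0627
grasp_force: 44.9
time: 32.15
position: [0.5168, 0.0377, 0.3907]
ee_rot: [3.14, 0.0, 1.571]
contact_force: [0.2, 0.5, -1.0]
opening: 0.0853
grasp_force: 0.0
guess px [247.4 201.2] TCP [0.5167 0.0377 0.3893]
[248.4 200.8] [79.5 80.4] [ 0.5174 -0.0016  0.03  ]
[248.7 198.8] [62.7 69.5] [0.5177 0.0009 0.03  ]
```

View pics/v_red_s.png

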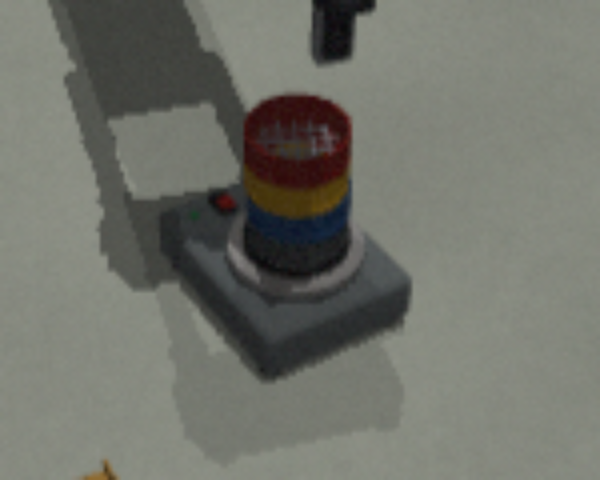

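The four pieces stand straight, in the right order and with no gaps (red rim at 248,201; expected 247,201), and the gripper is clear.

```bash
python3 -c "
from station import bot, cams, observe
print(bot.finish_job())"
```

```text
the job is handed in; nothing more can be done
None
```

The stack is built on the vibrator (pan, blue, yellow, red), each piece seated at its expected height and let go; the lid, jar and shovel were not touched, and I handed the job in at about 32 s, though it returned no verdict.

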